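# Clamp the socket jar and unscrew its tight cap

## Robot

A 6-joint arm with a two-finger parallel gripper is mounted at the origin on the work surface. World frame = base frame: x ahead of the robot, y to its left, z up, the work surface at z = 0. Lengths are in mm, angles in rad, forces in N, time in s.
With the tool pointing down it reaches from about 275 to 1000 mm from the base axis. Payload 8.4 kg.
Tool frame: the origin (TCP) lies at the very end of the fingers, on their centre line; the grasp point (between the pads) lies 19 mm behind it; z points along the fingers, y is the direction in which the jaws open and shut (so a half turn about z gives the same grasp; the last joint's range is limited). The gripper opens to 85 mm and grips with 20 to 120 N. Pads are 22 mm wide; open, the fingers measure 114 mm over their backs; the gripper's body (76 mm by 85 mm) begins 54 mm behind the grasp point. The pads swing forward as they close: fully open they stand 13 mm farther back than shut.
Start: joints at [1.166, 0.353, 1.633, -0, 1.155, -0.002], TCP at [244.996, 574.982, 231.281] pointing down, gripper open.
Joint ranges: [-2.63, 2.63], [-0.92, 2.1], [0.06, 2.66], [-1.3, 4.44], [0, 2.69], [-3.02, 3.02]. Speed limits (rad/s): [2.22, 2.22, 2.79, 3.14, 3.14, 3.14].

## Interface

Orientations are given as [roll, pitch, yaw] about the fixed x, y, z axes, in that order (R = Rz(yaw) Ry(pitch) Rx(roll)).
In Python, from rig import r gives the robot as it stands.
- The arm moves only by the tool move_arm, never from a script. Its argument "increments" is a list of rows, each an object of numbers: "tx", "ty", "tz": the shift along the tool's x, y, z in cm; "rx", "ry", "rz": the turn, a rotation vector about the tool's x, y, z in degrees; "gripper": the gripper's target within -1 to 1 (fully open at 1, half-way at 0, shut at -1). A call has 1 to 12 rows; each row shifts and turns the commanded pose from where the row before left it, along the tool's axes as they then stand; what a row does not reach is not made up. A row lasts 1/10 s, in which the tool goes at most 50 mm and 8.59 degrees, less where a joint would pass 70% of its speed; a pose out of reach is approached as far as the arm can. A call is refused whole if a number of a shift passes 5 or a number of a turn 8.59, either way. A call with a gripper value outside its range is refused whole. The fingers move at their own pace and stop on an object; "squeeze" is the grip in N (left out, the last holds). Time passes only in rows, so rows that do not move let the fingers close. It gives the time, the measured TCP pose, the force and the opening at its end, in the units of the state.
- r.sense(): the state, without advancing time (a new reading comes with each control period).
- r.grab_frame(name): name is "scene" or "side" or "wrist"; returns (picture, depth): 420x560x3 uint8, red, green, blue; 420x560 float32, mm along the optical axis (not along the pixel's ray), 0 where there is no reading.
- r.camera_model(name): a dict with "fx", "fy", "cx", "cy" (pixels), "R" (3x3) and "t" (3): a world point X has camera coordinates R X + t; the wrist camera has in their place "hand_eye" (4x4, takes a point from camera to tool coordinates, whose origin is the TCP and whose axes are the flange's). Camera axes: x right, y down, z forward; pixel columns grow to the right and rows downward; lengths in mm; the calibration is good to about 2 mm. A picture is of the moment at which its call begins: read the wrist's pose just before it. camera_model takes no time and is no camera call.
- r.sign_off(): hands the job in, once; it reports no verdict.
Trained networks look in the newest picture that a camera, given by its name, has taken for a name from the list of things; names that differ only in an ending like _2 or _b are one class to them, and where a whole thing is asked for, a point or a joint stands for the part that bears it (a point fixed in the world has none). Each returns a list of dicts, best first, with "confidence" (0 to 1); they miss things now and then, are a little off and sometimes report something else, mostly with a low value. They report only what shows in the picture. A call takes as long as a camera call. They do not tell look-alikes from the thing itself.
- r.cut_out(query, camera): "mask" (420x560 bool, what is visible of it) and "bbox" ([left, top, right, bottom] in pixels, round what is visible of it).
- r.place_of(query, camera): "location" ([row, column] in pixels: a listed point, or the origin of a listed thing).
The state is a dict: "clock": time; "qpos": joint angles; "qvel": joint speeds; "joint_efforts": joint torques, N m; "eef_pos": TCP position; "tcp_rot": TCP orientation; "contact_force": force on the tool from outside, world axes, zero at the start; "wrist_torque": the same for the moment, N m; "opening": opening from 0.0 (shut) to 1.0 (fully open).
Only numpy, scipy, OpenCV 4.12 (cv2) and the standard library are available. Lean on these libraries where they do the work, as an engineer would, in place of code of your own. Each camera call takes 0.05 s, during which the arm holds its last target. There are 200 camera calls.

## Task

Swing the red-knobbed cam lever all the way round to lock the bench clamp onto the clear jar of terminal sockets, then unscrew the jar's tight black cap anticlockwise until its threads let go. Lift the cap only just clear and finish still holding it in the gripper, level, right above the open mouth with about a finger's width of gap; leave the jar standing clamped and the other things on the bench alone.

Things in the scene. Friction and masses are not known exactly. Their poses are not given: they have to be found in the camera images.
- clamp: Jar clamp fixed to the bench: aluminium plate 130 x 200 mm, 12 mm thick, a blue V block (top 52 mm over the bench) on its +y side and a blue sliding jaw with a rubber pad on its -y side. Origin: underside of the plate, on the axis where the jar stands; z up. Open, the jaw stands 4 mm off the jar, which then spins along with its cap; locked, it presses the jar with some 27 N.
- cam_lever (a joint): Cam lever, a flat steel bar that swings level about a vertical pivot: 0 = open (the bar points along the clamp's -y from the pivot), 1.57 rad = locked, against its stop (the bar points along the clamp's -x). Seen from above it turns clockwise to lock. Starts between 0 and 0.4, takes about 4 N at the knob, 6 to 7 N near the end, stays where left.
- lever_knob (a point): Top centre of the lever's upright red cylindrical knob, 18 mm diameter; the knob reaches from this point (84 mm above the bench) down 36 mm to the steel bar, whose top is 48 mm above the bench. 90 mm from the pivot axis.
- lever_pivot (a point): Point on the lever's vertical pivot axis, on top of the cam: in the clamp's frame at x 0, y -95 mm, z 50 mm.
- jar: Loose clear jar standing on the clamp plate between V block and jaw, with coloured sockets inside: 66 mm diameter, 54 mm high to the shoulder, narrower threaded neck (42 mm, 51 mm over the threads), 0.25 to 0.5 kg. Origin: centre of its underside, z up. Its mouth, an orange springy gasket disc, is 78 mm above its origin when uncovered.
- cap: Loose black 12-sided screw cap, yellow disc on top, 58 mm across flats (60 over corners), 22 mm high, 80 g. Origin: centre of its open underside, z up along its axis. Screwed tight it sits 58 mm above the jar's origin (top 92 mm above the bench), held by up to about 0.7 N m at first, then looser. Anticlockwise seen from above unscrews it.
- jar_mouth (a point): Centre of the jar's mouth, 78 mm above its origin. Unscrewing lifts the cap 2.5 mm per rad; its threads let go after a turn of 50 to 67 degrees, then it lifts straight off. Turned beyond about 90 degrees without lifting, it meets the next thread and stops. The cap's underside must rise 20 mm from the tight position to pass the mouth.
- multimeter: Yellow multimeter lying on the bench, 160 x 82 x 36 mm with a 10 mm dial on top. Origin: underside centre. To be left alone.
- mug: Blue mug, 80 mm diameter, 90 mm high. Origin: underside centre. To be left alone.
- screwdriver: Red-handled screwdriver lying on the bench. To be left alone.
Mind the look-alikes: they are no part of the job. There is more than one size of the cap; the one meant has the size given above.

How it is judged:
By the outcome, as a careful person would: the job done as asked, in the order asked, and still so for the second after the job is handed in, while the arm keeps its last pose, push and grip.
It also fails if it takes over 45 s, if anything falls off the work surface, if the arm or the gripper's body presses on something with over 40 N, if the wrist force passes 120 N, or if a joint passes its speed limit or range.

## Working session

There is one attempt and no reset: what is moved stays moved. The work goes in short steps, Python scripts to look and compute and a tool call to move; the robot and the scene stay as the last step left them, time stands still between calls to the robot, and variables do not carry over. Pictures are saved under pics/ and viewed, about 8 in all and at most 12, crops included, and the job is handed in when it is done.

Besides the shell and the picture viewer there is one more tool, called after "Request:" as name(argument=value, ...) on one line, values as JSON. move_arm: Moves the arm, as the interface text tells. Its arguments: {"type":"object","properties":{"increments":{"type":"array","items":{"type":"object","properties":{"tx":{"type":"number"},"ty":{"type":"number"},"tz":{"type":"number"},"rx":{"type":"number"},"ry":{"type":"number"},"rz":{"type":"number"},"gripper":{"type":"number"}}}},"squeeze":{"type":"number"}},"required":["increments"]}

```bash
mkdir -p pics; cat > h.py <<'E'
from rig import r
import numpy as np, cv2
from scipy.spatial.transform import Rotation as Ro
def cam(n):
    c=r.camera_model(n)
    if n=='wrist':
        s=r.sense(); T=np.eye(4); T[:3,:3]=Ro.from_euler('xyz',s['tcp_rot']).as_matrix(); T[:3,3]=s['eef_pos']
        return c,T@np.array(c['hand_eye'])
    E=np.eye(4);E[:3,:3]=c['R'];E[:3,3]=c['t']
    return c,np.linalg.inv(E)
def grab(n):
    c,M=cam(n); p,d=r.grab_frame(n); return p,d,c,M
def ray(c,M,row,col):
    v=np.array([(col-c['cx'])/c['fx'],(row-c['cy'])/c['fy'],1]); return M[:3,:3]@v,M[:3,3]
def atz(c,M,row,col,z):
    v,o=ray(c,M,row,col); return o+v*(z-o[2])/v[2]
def cloud(c,M,d):
    v,u=np.mgrid[:d.shape[0],:d.shape[1]]
    P=np.stack([(u-c['cx'])/c['fx']*d,(v-c['cy'])/c['fy']*d,d],-1)
    return P@M[:3,:3].T+M[:3,3]
def save(p,n): cv2.imwrite('pics/'+n,p[:,:,::-1])
E
python3 - <<'E'
from h import *
print(r.sense())
for n in ['scene','side','wrist']:
    p,d,c,M=grab(n); save(p,n+'0.png'); print(n,M[:3,3].round())
    for q,z in [('lever_knob',84),('lever_pivot',50),('cap',70),('clamp',0),('jar',12)]:
        for o in r.place_of(q,n)[:3]:
            print(q,np.round(o['location']),round(o['confidence'],2),atz(c,M,*o['location'],z).round())
a=cv2.imread('pics/scene0.png');b=cv2.imread('pics/side0.png');cv2.imwrite('pics/a.png',cv2.resize(np.vstack([a,b]),None,fx=.7,fy=.7))
E
```

```text
{'clock': 0.0, 'qpos': array([ 1.16564369e+00,  3.53719303e-01,  1.63413122e+00,  9.25896840e-06,
        1.15521321e+00, -2.41107925e-03]), 'qvel': array([-5.95865598e-04, -3.25010594e-04,  1.11782113e-04,  9.11308185e-04,
       -5.23442155e-04, -1.98729854e-05]), 'joint_efforts': array([-1.37446295e-04, -6.05249763e+01, -3.42074847e+01, -1.01812143e-04,
        9.42165032e-03,  4.08831710e-06]), 'eef_pos': array([244.77688631, 574.54777817, 230.51849561]), 'tcp_rot': array([-3.14012160e+00, -1.20122144e-05,  2.73884735e+00]), 'contact_force': array([ 0.01741196, -0.68906218,  0.21973244]), 'wrist_torque': array([-0.01682515,  0.02181022,  0.0262031 ]), 'opening': 1.000722127001268}
scene [1436. -263. 1001.]
lever_knob [216. 238.] 0.64 [ 563. -118.   84.]
lever_pivot [227. 278.] 0.81 [591. -27.  50.]
cap [285. 308.] 0.77 [784. -11.  70.]
clamp [231. 314.] 0.73 [578.  70.   0.]
jar [232. 310.] 0.77 [588.  55.  12.]
side [ 398. -829.  581.]
lever_knob [226. 301.] 0.67 [ 568. -122.   84.]
lever_pivot [217. 303.] 0.81 [593. -34.  50.]
cap [178. 227.] 0.71 [412. 172.  70.]
cap [192. 297.] 0.7 [597.  61.  70.]
cap [217. 351.] 0.68 [702. -79.  70.]
clamp [212. 292.] 0.94 [587.  74.   0.]
jar [210. 292.] 0.62 [584.  62.  12.]
wrist [184. 602. 374.]
```

View pics/a.png

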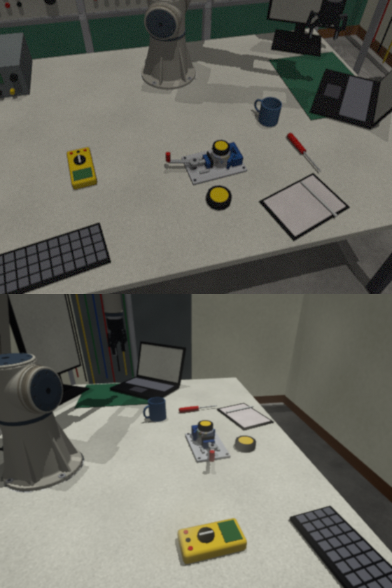

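```bash
python3 - <<'E'
import cv2
a=cv2.imread('pics/scene0.png')[170:310,200:400];b=cv2.imread('pics/side0.png')[130:270,200:400]
import numpy as np
cv2.imwrite('pics/b.png',cv2.resize(np.vstack([a,b]),None,fx=2.1,fy=2.1,interpolation=cv2.INTER_CUBIC))
E
```

```text
(no output)
```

View pics/b.png

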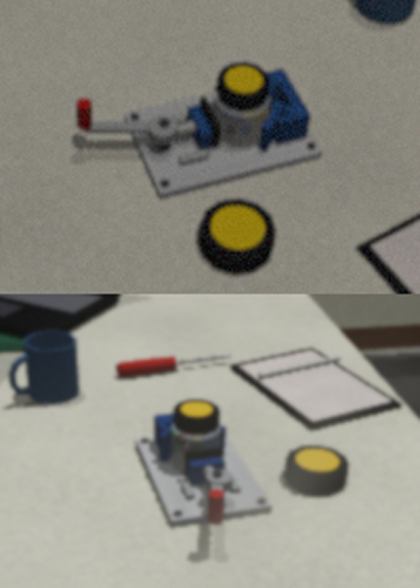

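The scene shows the red knob at scene (216,238). Two things could be taken for the cap:
- The cap on the jar, at scene (208,316) and side (192,297).
- A larger loose cap on the bench, at scene (283,312) and side (217,351).

I choose the one on the jar in the clamp. Next I move the wrist camera over it.

```bash
cat >> h.py <<'E'
def plan(wp,n,yaws,pos=None,yaw=None):
    """straight line, n rows, to wp with final yaw; prints rounded rows (tool pointing down)"""
    s=r.sense(); p=np.array(s['eef_pos'] if pos is None else pos,float); y=s['tcp_rot'][2] if yaw is None else yaw
    dp=(np.array(wp)-p)/n; dy=(yaws-y+np.pi)%(2*np.pi)-np.pi; dy/=n
    for k in range(n):
        yy=y+dy*k
        R=np.array([[np.cos(yy),np.sin(yy),0],[np.sin(yy),-np.cos(yy),0],[0,0,-1]])
        t=R.T@dp/10
        print(dict(tx=round(t[0],2),ty=round(t[1],2),tz=round(t[2],2),rz=round(-np.degrees(dy),2)))
E
python3 -c "
from h import *
print(r.camera_model('wrist')['fx']); plan([570,-60,300],18,1.37)"
```

```text
318.0792481423579
{'tx': np.float64(-3.04), 'ty': np.float64(-2.54), 'tz': np.float64(-0.38), 'rz': np.float64(4.36)}
{'tx': np.float64(-3.23), 'ty': np.float64(-2.3), 'tz': np.float64(-0.38), 'rz': np.float64(4.36)}
{'tx': np.float64(-3.39), 'ty': np.float64(-2.05), 'tz': np.float64(-0.38), 'rz': np.float64(4.36)}
{'tx': np.float64(-3.54), 'ty': np.float64(-1.78), 'tz': np.float64(-0.38), 'rz': np.float64(4.36)}
{'tx': np.float64(-3.66), 'ty': np.float64(-1.51), 'tz': np.float64(-0.38), 'rz': np.float64(4.36)}
{'tx': np.float64(-3.77), 'ty': np.float64(-1.23), 'tz': np.float64(-0.38), 'rz': np.float64(4.36)}
{'tx': np.float64(-3.85), 'ty': np.float64(-0.94), 'tz': np.float64(-0.38), 'rz': np.float64(4.36)}
{'tx': np.float64(-3.91), 'ty': np.float64(-0.64), 'tz': np.float64(-0.38), 'rz': np.float64(4.36)}
{'tx': np.float64(-3.95), 'ty': np.float64(-0.34), 'tz': np.float64(-0.38), 'rz': np.float64(4.36)}
{'tx': np.float64(-3.96), 'ty': np.float64(-0.04), 'tz': np.float64(-0.38), 'rz': np.float64(4.36)}
{'tx': np.float64(-3.95), 'ty': np.float64(0.26), 'tz': np.float64(-0.38), 'rz': np.float64(4.36)}
{'tx': np.float64(-3.92), 'ty': np.float64(0.56), 'tz': np.float64(-0.38), 'rz': np.float64(4.36)}
{'tx': np.float64(-3.87), 'ty': np.float64(0.86), 'tz': np.float64(-0.38), 'rz': np.float64(4.36)}
{'tx': np.float64(-3.79), 'ty': np.float64(1.15), 'tz': np.float64(-0.38), 'rz': np.float64(4.36)}
{'tx': np.float64(-3.7), 'ty': np.float64(1.43), 'tz': np.float64(-0.38), 'rz': np.float64(4.36)}
{'tx': np.float64(-3.58), 'ty': np.float64(1.71), 'tz': np.float64(-0.38), 'rz': np.float64(4.36)}
{'tx': np.float64(-3.44), 'ty': np.float64(1.98), 'tz': np.float64(-0.38), 'rz': np.float64(4.36)}
{'tx': np.float64(-3.28), 'ty': np.float64(2.23), 'tz': np.float64(-0.38), 'rz': np.float64(4.36)}
```

Request:
move_arm(increments=[{"tx": -3.0, "ty": -2.5, "tz": -0.4, "rz": 4.4}, {"tx": -3.2, "ty": -2.3, "tz": -0.4, "rz": 4.4}, {"tx": -3.4, "ty": -2.0, "tz": -0.4, "rz": 4.4}, {"tx": -3.5, "ty": -1.8, "tz": -0.4, "rz": 4.4}, {"tx": -3.7, "ty": -1.5, "tz": -0.4, "rz": 4.4}, {"tx": -3.8, "ty": -1.2, "tz": -0.4, "rz": 4.4}, {"tx": -3.9, "ty": -0.9, "tz": -0.4, "rz": 4.4}, {"tx": -3.9, "ty": -0.6, "tz": -0.4, "rz": 4.4}, {"tx": -4.0, "ty": -0.3, "tz": -0.4, "rz": 4.4}])

```text
invalid input
```

Request:
move_arm(increments=[{"tx": -4.0, "ty": 0, "tz": -0.4, "rz": 4.4}, {"tx": -4.0, "ty": 0.3, "tz": -0.4, "rz": 4.4}, {"tx": -3.9, "ty": 0.6, "tz": -0.4, "rz": 4.4}, {"tx": -3.9, "ty": 0.9, "tz": -0.4, "rz": 4.4}, {"tx": -3.8, "ty": 1.2, "tz": -0.4, "rz": 4.4}, {"tx": -3.7, "ty": 1.4, "tz": -0.4, "rz": 4.4}, {"tx": -3.6, "ty": 1.7, "tz": -0.4, "rz": 4.4}, {"tx": -3.4, "ty": 2.0, "tz": -0.4, "rz": 4.4}, {"tx": -3.3, "ty": 2.2, "tz": -0.4, "rz": 4.4}, {"gripper": 0.0}, {"gripper": 0.0}, {"gripper": 0.0}])

```text
invalid input
```

```bash
python3 - <<'E'
from h import *
p,d,c,M=grab('wrist'); save(p,'w1.png'); np.savez('w1.npz',p=p,d=d,M=M); s=r.sense();print(s['clock'],s['eef_pos'],s['tcp_rot'],s['opening'])
for q,z in [('lever_knob',84),('lever_pivot',50),('cap',70),('clamp',0),('jar',12),('jar_mouth',90)]:
    for o in r.place_of(q,'wrist')[:3]:
        print(q,np.round(o['location']),round(o['confidence'],2),atz(c,M,*o['location'],z).round(1))
P=cloud(c,M,d)
hsv=cv2.cvtColor(p,cv2.COLOR_RGB2HSV).astype(int); H,S,V=hsv[...,0],hsv[...,1],hsv[...,2]
red=((H<8)|(H>172))&(S>120)&(P[...,2]>70)&(P[...,2]<95)
yel=(H>18)&(H<35)&(S>120)
for n,m in (('red',red),('yel',yel)):
    k,l,st,ce=cv2.connectedComponentsWithStats(m.astype(np.uint8))
    for i in range(1,k):
        if st[i,4]>40:
            Q=P[l==i]; print(n,st[i],ce[i].round(1),np.median(Q,0).round(1),np.ptp(Q[:,:2],axis=0).round())
E
```

```text
0.95 [245.00142172 575.00032837 231.31544487] [ 3.14154216e+00 -8.37324750e-06  2.73879543e+00] 1.000468079383934
```

View pics/w1.png

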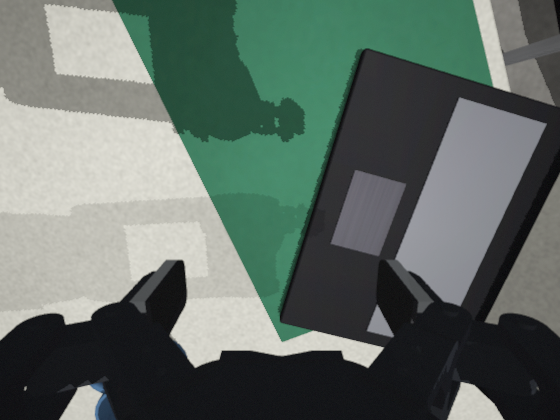

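The arm did not move: both calls came back "invalid input", and the picture shows the laptop. The rows probably need every key, so I'll try one complete row.

Request:
move_arm(increments=[{"tx": -3.0, "ty": -2.5, "tz": -0.4, "rx": 0, "ry": 0, "rz": 4.4, "gripper": 1}])

```text
clock: 1.35
eef_pos: [261.7, 542.5, 234.9]
tcp_rot: [3.14, -0.001, 2.664]
contact_force: [0.7, -0.0, -0.2]
opening: 0.998
```

Request:
move_arm(increments=[{"tx": -3.2, "ty": -2.3, "tz": -0.4, "rx": 0, "ry": 0, "rz": 4.4, "gripper": 1}, {"tx": -3.4, "ty": -2.0, "tz": -0.4, "rx": 0, "ry": 0, "rz": 4.4, "gripper": 1}, {"tx": -3.5, "ty": -1.8, "tz": -0.4, "rx": 0, "ry": 0, "rz": 4.4, "gripper": 1}, {"tx": -3.7, "ty": -1.5, "tz": -0.4, "rx": 0, "ry": 0, "rz": 4.4, "gripper": 1}, {"tx": -3.8, "ty": -1.2, "tz": -0.4, "rx": 0, "ry": 0, "rz": 4.4, "gripper": 1}, {"tx": -3.9, "ty": -0.9, "tz": -0.4, "rx": 0, "ry": 0, "rz": 4.4, "gripper": 1}, {"tx": -3.9, "ty": -0.6, "tz": -0.4, "rx": 0, "ry": 0, "rz": 4.4, "gripper": 1}, {"tx": -4.0, "ty": -0.3, "tz": -0.4, "rx": 0, "ry": 0, "rz": 4.4, "gripper": 1}])

```text
clock: 2.15
eef_pos: [408.7, 256.5, 267.7]
tcp_rot: [3.141, -0.0, 2.045]
contact_force: [1.2, 0.0, -0.0]
opening: 0.999
```

Request:
move_arm(increments=[{"tx": -4.0, "ty": 0, "tz": -0.4, "rx": 0, "ry": 0, "rz": 4.4, "gripper": 0}, {"tx": -4.0, "ty": 0.3, "tz": -0.4, "rx": 0, "ry": 0, "rz": 4.4, "gripper": 0}, {"tx": -3.9, "ty": 0.6, "tz": -0.4, "rx": 0, "ry": 0, "rz": 4.4, "gripper": 0}, {"tx": -3.9, "ty": 0.9, "tz": -0.4, "rx": 0, "ry": 0, "rz": 4.4, "gripper": 0}, {"tx": -3.8, "ty": 1.2, "tz": -0.4, "rx": 0, "ry": 0, "rz": 4.4, "gripper": 0}, {"tx": -3.7, "ty": 1.4, "tz": -0.4, "rx": 0, "ry": 0, "rz": 4.4, "gripper": 0}, {"tx": -3.6, "ty": 1.7, "tz": -0.4, "rx": 0, "ry": 0, "rz": 4.4, "gripper": 0}, {"tx": -3.4, "ty": 2.0, "tz": -0.4, "rx": 0, "ry": 0, "rz": 4.4, "gripper": 0}, {"tx": -3.3, "ty": 2.2, "tz": -0.4, "rx": 0, "ry": 0, "rz": 4.4, "gripper": 0}, {"tx": 0, "ty": 0, "tz": 0, "rx": 0, "ry": 0, "rz": 0, "gripper": 0}, {"tx": 0, "ty": 0, "tz": 0, "rx": 0, "ry": 0, "rz": 0, "gripper": 0}])

```text
clock: 3.25
eef_pos: [569.5, -62.2, 303.0]
tcp_rot: [-3.141, -0.0, 1.355]
contact_force: [0.1, 1.1, -0.0]
opening: 0.497
```

```bash
cat > look.py <<'E'
from h import *
import sys
def look(name):
    p,d,c,M=grab('wrist'); save(p,name+'.png'); np.savez(name+'.npz',p=p,d=d,M=M); s=r.sense();print(s['clock'],s['eef_pos'],s['tcp_rot'],s['opening'])
    P=cloud(c,M,d)
    hsv=cv2.cvtColor(p,cv2.COLOR_RGB2HSV).astype(int); H,S,V=hsv[...,0],hsv[...,1],hsv[...,2]
    red=((H<8)|(H>172))&(S>120)
    yel=(H>18)&(H<35)&(S>120)
    for n,m in (('red',red),('yel',yel)):
        k,l,st,ce=cv2.connectedComponentsWithStats(m.astype(np.uint8))
        for i in range(1,k):
            if st[i,4]>40:
                Q=P[l==i]; print(n,st[i],ce[i].round(1),np.median(Q,0).round(1),np.percentile(Q,[3,97],axis=0).round(1).tolist())
    return p,d,c,M
if __name__=='__main__':
    p,d,c,M=look(sys.argv[1])
    for q,z in [('lever_knob',84),('lever_pivot',50),('cap',70),('clamp',0)]:
        for o in r.place_of(q,'wrist')[:3]:
            print(q,np.round(o['location']),round(o['confidence'],2),atz(c,M,*o['location'],z).round(1))
E
python3 look.py w2
```

```text
3.3 [569.14134027 -61.34113877 302.98295813] [-3.14072451e+00 -2.97042062e-04  1.35661541e+00] 0.4975259608317473
red [286 214  15  21 244] [292.6 224. ] [ 572.9 -110.9   83.3] [[565.1, -121.4, 53.2], [580.3, -106.0, 85.1]]
yel [ 249   40   42   46 1518] [269.5  62.8] [585.4  66.2  92.9] [[566.8, 47.4, 91.5], [604.0, 84.4, 94.5]]
yel [ 379   61   48   51 1932] [402.8  85.8] [738.7  17.7  31.2] [[713.4, -8.0, 29.6], [764.3, 42.3, 32.8]]
lever_knob [222. 294.] 0.81 [ 574.7 -108.4   84. ]
lever_pivot [146. 294.] 0.84 [594.7 -23.9  50. ]
cap [ 86. 394.] 0.86 [714.5  18.7  70. ]
cap [ 66. 270.] 0.85 [585.9  66.9  70. ]
```

View pics/w2.png

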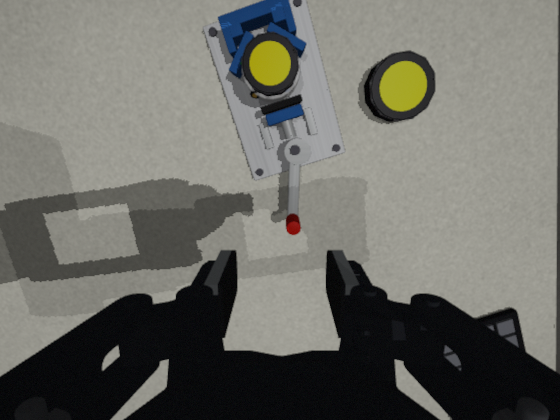

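The picture shows the knob top at (292,227), the pivot at (294,149), the jar cap at (269,63) and the loose bigger cap at (403,86). The lever stands at about 0.3 rad. I'll go down over the knob with the jaws across the bar.

Request:
move_arm(increments=[{"tx": -1.6, "ty": 0.5, "tz": 4, "rx": 0, "ry": 0, "rz": 0, "gripper": 0}, {"tx": -1.6, "ty": 0.5, "tz": 4, "rx": 0, "ry": 0, "rz": 0, "gripper": 0}, {"tx": -1.4, "ty": 0.5, "tz": 4, "rx": 0, "ry": 0, "rz": 0, "gripper": 0}, {"tx": 0, "ty": 0, "tz": 3.5, "rx": 0, "ry": 0, "rz": 0, "gripper": 0}, {"tx": 0, "ty": 0, "tz": 0, "rx": 0, "ry": 0, "rz": 0, "gripper": -0.2}, {"tx": 0, "ty": 0, "tz": 0, "rx": 0, "ry": 0, "rz": 0, "gripper": -0.2}])

```text
clock: 4.1
eef_pos: [574.4, -109.1, 148.8]
tcp_rot: [-3.141, -0.0, 1.357]
contact_force: [0.1, -0.6, 1.1]
opening: 0.402
```

```bash
python3 look.py w3
```

```text
4.15 [ 575.41610158 -109.25638614  149.95349217] [ 3.13981870e+00 -1.30343423e-04  1.35741013e+00] 0.39756347257050234
red [268 211  25  36 711] [280.2 228.6] [ 573.3 -110.8   83.4] [[565.5, -121.4, 54.5], [580.5, -106.1, 85.1]]
yel [ 427    0   81   39 2400] [465.1  16. ] [734.9   3.4  31.3] [[712.0, -10.0, 29.8], [760.8, 15.9, 32.8]]
lever_knob [233. 279.] 0.8 [ 571.9 -113.1   84. ]
lever_pivot [ 97. 282.] 0.97 [593.4 -24.7  50. ]
cap [  9. 446.] 0.59 [702.1   2.5  70. ]
cap [ 97. 284.] 0.27 [594.1 -26.3  70. ]
```

View pics/w3.png

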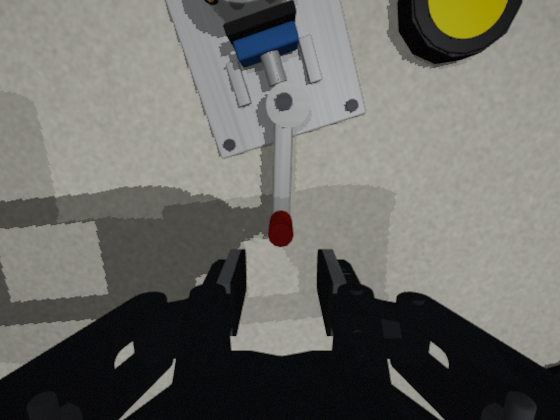

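The knob top sits at (280,232), centred between the fingers, and the pivot at (283,98). I'll make a small correction, descend and grip.

Request:
move_arm(increments=[{"tx": -0.4, "ty": -0.2, "tz": 3, "rx": 0, "ry": 0, "rz": 0, "gripper": -0.2}, {"tx": 0, "ty": 0, "tz": 3, "rx": 0, "ry": 0, "rz": 0, "gripper": -0.2}, {"tx": 0, "ty": 0, "tz": 2, "rx": 0, "ry": 0, "rz": 0, "gripper": -0.2}, {"tx": 0, "ty": 0, "tz": 1.3, "rx": 0, "ry": 0, "rz": 0, "gripper": -0.2}, {"tx": 0, "ty": 0, "tz": 0, "rx": 0, "ry": 0, "rz": 0, "gripper": -1}, {"tx": 0, "ty": 0, "tz": 0, "rx": 0, "ry": 0, "rz": 0, "gripper": -1}, {"tx": 0, "ty": 0, "tz": 0, "rx": 0, "ry": 0, "rz": 0, "gripper": -1}, {"tx": 0, "ty": 0, "tz": 0, "rx": 0, "ry": 0, "rz": 0, "gripper": -1}], squeeze=25)

```text
clock: 5.15
eef_pos: [571.6, -113.1, 55.3]
tcp_rot: [3.142, -0.0, 1.357]
contact_force: [3.8, -0.0, -17.5]
opening: 0.194
```

Request:
move_arm(increments=[{"tx": 0.05, "ty": -0.94, "tz": 0, "rx": 0, "ry": 0, "rz": 6, "gripper": -1}, {"tx": 0.05, "ty": -0.94, "tz": 0, "rx": 0, "ry": 0, "rz": 6, "gripper": -1}, {"tx": 0.05, "ty": -0.94, "tz": 0, "rx": 0, "ry": 0, "rz": 6, "gripper": -1}, {"tx": 0.05, "ty": -0.94, "tz": 0, "rx": 0, "ry": 0, "rz": 6, "gripper": -1}])

```text
clock: 5.55
eef_pos: [538.8, -96.8, 55.3]
tcp_rot: [3.14, -0.003, 0.932]
contact_force: [12.4, 9.1, -26.3]
opening: 0.199
```

Request:
move_arm(increments=[{"tx": 0.05, "ty": -0.94, "tz": 0.1, "rx": 0, "ry": 0, "rz": 6, "gripper": -1}, {"tx": 0.05, "ty": -0.94, "tz": 0, "rx": 0, "ry": 0, "rz": 6, "gripper": -1}, {"tx": 0.05, "ty": -0.94, "tz": 0, "rx": 0, "ry": 0, "rz": 6, "gripper": -1}, {"tx": 0.05, "ty": -0.94, "tz": 0, "rx": 0, "ry": 0, "rz": 6, "gripper": -1}])

```text
clock: 5.95
eef_pos: [516.3, -69.6, 55.4]
tcp_rot: [3.138, -0.007, 0.514]
contact_force: [15.8, 2.3, -23.6]
opening: 0.199
```

Request:
move_arm(increments=[{"tx": 0.05, "ty": -0.94, "tz": 0, "rx": 0, "ry": 0, "rz": 6, "gripper": -1}, {"tx": 0.05, "ty": -0.94, "tz": 0, "rx": 0, "ry": 0, "rz": 6, "gripper": -1}, {"tx": 0.04, "ty": -0.78, "tz": 0, "rx": 0, "ry": 0, "rz": 5, "gripper": -1}, {"tx": 0, "ty": 0, "tz": 0, "rx": 0, "ry": 0, "rz": 0, "gripper": -1}])

```text
clock: 6.35
eef_pos: [507.3, -44.5, 55.5]
tcp_rot: [3.14, -0.008, 0.219]
contact_force: [14.1, 3.2, -20.3]
opening: 0.199
```

```bash
python3 look.py w4; python3 -c "
from h import *
s=r.sense();print(s['contact_force'],s['wrist_torque'])"
```

```text
6.4 [507.36037102 -44.63440958  55.54703278] [ 3.13976115 -0.00816418  0.2211633 ] 0.19651348346898118
red [ 260  249   43   70 2466] [281.  284.2] [510.1 -43.2  83. ] [[499.0, -51.4, 52.4], [514.3, -35.8, 85.0]]
yel [   0    0   44   80 2901] [19. 34.] [580.5  53.2  93. ] [[568.5, 46.8, 91.7], [589.1, 58.5, 94.3]]
yel [ 92 107  17  14 173] [100.2 113.1] [560.4  43.8  62.7] [[557.9, 41.9, 59.7], [562.8, 46.1, 65.2]]
lever_knob [297. 280.] 0.71 [506.6 -43.6  84. ]
lever_pivot [ 71. 290.] 0.78 [594.8 -28.4  50. ]
cap [29. 27.] 0.69 [584.6  68.1  70. ]
[ 13.17053301   4.56134434 -20.68421434] [ 0.63919308 -1.96789794 -0.1302291 ]
```

View pics/w4.png

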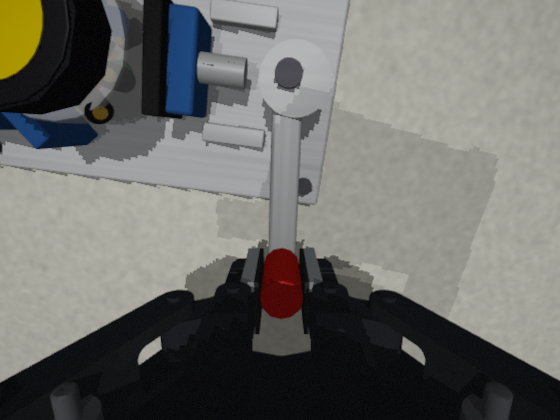

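The knob is gripped at (282,285), the pivot is at (290,72), and the plate edge shows the clamp's yaw to be about 5.5°. The lever has about 4-5° to go, so I'll step on to the stop and watch the force.

Request:
move_arm(increments=[{"tx": 0.01, "ty": -0.24, "tz": 0, "rx": 0, "ry": 0, "rz": 1.5, "gripper": -1}, {"tx": 0.01, "ty": -0.24, "tz": 0, "rx": 0, "ry": 0, "rz": 1.5, "gripper": -1}, {"tx": 0, "ty": 0, "tz": 0, "rx": 0, "ry": 0, "rz": 0, "gripper": -1}])

```text
clock: 6.9
eef_pos: [506.7, -40.6, 55.5]
tcp_rot: [3.139, -0.008, 0.169]
contact_force: [13.0, -1.5, -21.2]
opening: 0.198
```

Request:
move_arm(increments=[{"tx": 0.0, "ty": -0.24, "tz": 0, "rx": 0, "ry": 0, "rz": 1.5, "gripper": -1}, {"tx": 0, "ty": 0, "tz": 0, "rx": 0, "ry": 0, "rz": 0, "gripper": -1}])

```text
clock: 7.1
eef_pos: [506.4, -38.4, 55.6]
tcp_rot: [3.139, -0.009, 0.143]
contact_force: [13.8, -1.3, -21.3]
opening: 0.198
```

Request:
move_arm(increments=[{"tx": 0.0, "ty": -0.2, "tz": 0, "rx": 0, "ry": 0, "rz": 1.2, "gripper": -1}, {"tx": 0, "ty": 0, "tz": 0, "rx": 0, "ry": 0, "rz": 0, "gripper": -1}])

```text
clock: 7.3
eef_pos: [506.2, -36.5, 55.6]
tcp_rot: [3.139, -0.009, 0.122]
contact_force: [13.3, -1.8, -23.0]
opening: 0.203
```

Request:
move_arm(increments=[{"tx": 0.0, "ty": -0.2, "tz": 0, "rx": 0, "ry": 0, "rz": 1.2, "gripper": -1}, {"tx": 0, "ty": 0, "tz": 0, "rx": 0, "ry": 0, "rz": 0, "gripper": -1}])

```text
clock: 7.5
eef_pos: [505.9, -36.0, 55.8]
tcp_rot: [3.137, -0.008, 0.103]
contact_force: [12.7, -15.5, -19.5]
opening: 0.2
```

Request:
move_arm(increments=[{"tx": 0.0, "ty": -0.15, "tz": 0, "rx": 0, "ry": 0, "rz": 0.5, "gripper": -1}, {"tx": 0, "ty": 0, "tz": 0, "rx": 0, "ry": 0, "rz": 0, "gripper": -1}])

```text
clock: 7.7
eef_pos: [506.0, -35.9, 55.8]
tcp_rot: [3.136, -0.009, 0.095]
contact_force: [12.2, -25.2, -19.8]
opening: 0.2
```

The lever is against its stop: the push rose to 25 N with no more travel, and the tool yaw of 0.095 matches the clamp's -x. I'll release and rise over the cap.

Request:
move_arm(increments=[{"tx": 0, "ty": 0.1, "tz": 0, "rx": 0, "ry": 0, "rz": 0, "gripper": -0.3}, {"tx": 0, "ty": 0, "tz": 0, "rx": 0, "ry": 0, "rz": 0, "gripper": -0.3}, {"tx": 0, "ty": 0, "tz": 0, "rx": 0, "ry": 0, "rz": 0, "gripper": -0.3}, {"tx": 0, "ty": 0, "tz": -4, "rx": 0, "ry": 0, "rz": 0, "gripper": -0.3}, {"tx": 0, "ty": 0, "tz": -5, "rx": 0, "ry": 0, "rz": 0, "gripper": 1}, {"tx": 0.7, "ty": -3, "tz": -4, "rx": 0, "ry": 0, "rz": 0, "gripper": 1}, {"tx": 0.7, "ty": -3.5, "tz": -1, "rx": 0, "ry": 0, "rz": 0, "gripper": 1}, {"tx": 0.7, "ty": -3.5, "tz": 0, "rx": 0, "ry": 0, "rz": 0, "gripper": 1}, {"tx": 0, "ty": 0, "tz": 0, "rx": 0, "ry": 0, "rz": 0, "gripper": 1}, {"tx": 0, "ty": 0, "tz": 0, "rx": 0, "ry": 0, "rz": 0, "gripper": 1}])

```text
clock: 8.7
eef_pos: [512.7, 68.5, 194.3]
tcp_rot: [3.141, -0.0, 0.095]
contact_force: [0.1, -0.3, -0.1]
opening: 0.999
```

```bash
python3 look.py w5; python3 -c "
from h import *
s=r.sense();print(s['contact_force'],s['wrist_torque'],s['qpos'])"
```

```text
8.75 [512.56426387  67.76086443 193.99557491] [3.14133938e+00 2.58792817e-04 9.40821138e-02] 0.9972153930515225
red [  0 132   7  33 150] [  2.3 151.5] [526.  352.2  12.3] [[515.9, 350.3, 7.5], [542.9, 355.2, 17.1]]
red [382 210  33  30 618] [398.2 224.7] [506.9 -31.6  82.1] [[497.9, -41.8, 51.4], [513.4, -27.1, 85.0]]
yel [ 264   87   58   61 2767] [292.9 116.9] [585.6  67.6  92.9] [[566.8, 49.2, 91.6], [603.8, 85.9, 94.3]]
lever_knob [227. 404.] 0.61 [507.4 -34.4  84. ]
lever_pivot [119. 400.] 0.92 [594.3 -26.8  50. ]
cap [119. 294.] 0.84 [585.   65.8  70. ]
clamp [119. 290.] 0.56 [586.5  67.2   0. ]
[ 0.42154245 -0.77143795 -0.84851619] [-0.01371938  0.03621078  0.00514237] [ 1.26883610e-01  2.28289748e-01  1.89941459e+00 -1.23401370e-04
  1.01438203e+00  1.60596812e+00]
```

View pics/w5.png

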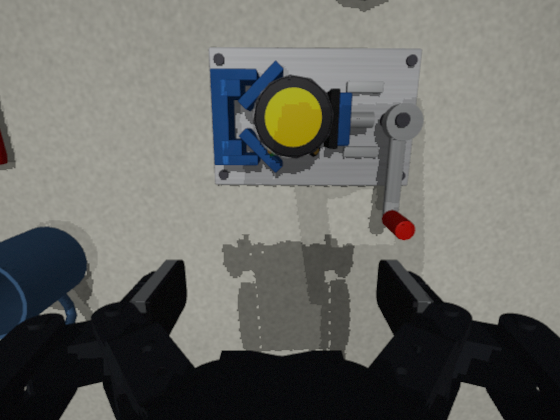

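The picture shows the lever locked: the bar runs straight down the image from pivot (402,121) to knob (404,228), perpendicular to the clamp axis, and the jaw touches the jar. Cap centre is at (293,117). I'll estimate the flats from this same frame.

```bash
python3 - <<'E'
from h import *
z=np.load('w5.npz');p,d,M=z['p'],z['d'],z['M'];c=r.camera_model('wrist')
P=cloud(c,M,d)
m=((P[...,2]>88)&(P[...,2]<97)&(np.hypot(P[...,0]-585.6,P[...,1]-67.6)<40)).astype(np.uint8)
(x,y),rad=cv2.minEnclosingCircle(max(cv2.findContours(m,0,1)[0],key=cv2.contourArea)); print(x,y,rad)
g=cv2.GaussianBlur(p.max(2).astype(np.float32),(0,0),.7)
ct=max(cv2.findContours(m,0,cv2.CHAIN_APPROX_NONE)[0],key=cv2.contourArea)[:,0,:]
W=np.array([atz(c,M,v,u,92) for u,v in ct])[:,:2]
A=np.c_[2*W,np.ones(len(W))];s=np.linalg.lstsq(A,(W**2).sum(1),rcond=None)[0];print('centre',s[:2],np.sqrt(s[2]+s[0]**2+s[1]**2))
q=W-s[:2];th=np.arctan2(q[:,1],q[:,0]);rr=np.hypot(*q.T)
B=np.c_[np.ones(len(th)),np.cos(th),np.sin(th),np.cos(2*th),np.sin(2*th),np.cos(12*th),np.sin(12*th)]
k=np.linalg.lstsq(B,rr,rcond=None)[0];print(k.round(2),'corner deg',np.degrees(np.arctan2(k[6],k[5]))/12, 'res',np.std(rr-B@k))
E
```

```text
292.7869873046875 115.671630859375 41.84344482421875
centre [585.5729359   67.23178742] 28.922837674420382
[ 2.892e+01  0.000e+00  0.000e+00  1.000e-02  2.000e-02 -2.600e-01
  3.000e-01] corner deg 10.89119169733096 res 0.21910394977462244
```

Request:
move_arm(increments=[{"tx": 2.4, "ty": 0.25, "tz": 0, "rx": 0, "ry": 0, "rz": 0, "gripper": 1}, {"tx": 2.4, "ty": 0.25, "tz": 0, "rx": 0, "ry": 0, "rz": 0, "gripper": 1}, {"tx": 2.47, "ty": 0.24, "tz": 0, "rx": 0, "ry": 0, "rz": 0, "gripper": 1}, {"tx": 0, "ty": 0, "tz": 3, "rx": 0, "ry": 0, "rz": 5, "gripper": 1}, {"tx": 0, "ty": 0, "tz": 3, "rx": 0, "ry": 0, "rz": 4.5, "gripper": 1}, {"tx": 0, "ty": 0, "tz": 2, "rx": 0, "ry": 0, "rz": 0, "gripper": 1}, {"tx": 0, "ty": 0, "tz": 0, "rx": 0, "ry": 0, "rz": 0, "gripper": 1}, {"tx": 0, "ty": 0, "tz": 0, "rx": 0, "ry": 0, "rz": 0, "gripper": 1}])

```text
clock: 9.75
eef_pos: [586.0, 66.5, 114.0]
tcp_rot: [3.141, 0.001, -0.073]
contact_force: [0.8, 0.2, 0.3]
opening: 1.001
```

Request:
move_arm(increments=[{"tx": 0, "ty": -0.07, "tz": 2, "rx": 0, "ry": 0, "rz": 0, "gripper": 1}, {"tx": 0, "ty": 0, "tz": 1.8, "rx": 0, "ry": 0, "rz": 0, "gripper": 1}, {"tx": 0, "ty": 0, "tz": 1.1, "rx": 0, "ry": 0, "rz": 0, "gripper": 1}, {"tx": 0, "ty": 0, "tz": 0, "rx": 0, "ry": 0, "rz": 0, "gripper": 1}], squeeze=30)

```text
clock: 10.15
eef_pos: [585.8, 67.6, 64.6]
tcp_rot: [3.141, 0.001, -0.073]
contact_force: [-0.2, -0.1, -0.1]
opening: 0.997
```

Request:
move_arm(increments=[{"tx": 0, "ty": 0, "tz": 0, "rx": 0, "ry": 0, "rz": 0, "gripper": -1}, {"tx": 0, "ty": 0, "tz": 0, "rx": 0, "ry": 0, "rz": 0, "gripper": -1}, {"tx": 0, "ty": 0, "tz": 0, "rx": 0, "ry": 0, "rz": 0, "gripper": -1}, {"tx": 0, "ty": 0, "tz": 0, "rx": 0, "ry": 0, "rz": 0, "gripper": -1}, {"tx": 0, "ty": 0, "tz": 0, "rx": 0, "ry": 0, "rz": 0, "gripper": -1}], squeeze=30)

```text
clock: 10.65
eef_pos: [586.9, 67.4, 66.3]
tcp_rot: [3.141, -0.002, -0.073]
contact_force: [-1.8, -2.9, 6.5]
opening: 0.671
```

Request:
move_arm(increments=[{"tx": 0, "ty": 0, "tz": 0, "rx": 0, "ry": 0, "rz": 0, "gripper": -1}, {"tx": 0, "ty": 0, "tz": 0, "rx": 0, "ry": 0, "rz": 0, "gripper": -1}], squeeze=70)

```text
clock: 10.85
eef_pos: [587.0, 67.4, 66.5]
tcp_rot: [3.141, -0.002, -0.073]
contact_force: [-2.6, -2.9, 8.3]
opening: 0.663
```

Request:
move_arm(increments=[{"tx": 0, "ty": 0, "tz": -0.02, "rx": 0, "ry": 0, "rz": -4, "gripper": -1}, {"tx": 0, "ty": 0, "tz": -0.02, "rx": 0, "ry": 0, "rz": -4, "gripper": -1}, {"tx": 0, "ty": 0, "tz": -0.02, "rx": 0, "ry": 0, "rz": -4, "gripper": -1}, {"tx": 0, "ty": 0, "tz": -0.02, "rx": 0, "ry": 0, "rz": -4, "gripper": -1}])

```text
clock: 11.25
eef_pos: [587.2, 68.2, 67.3]
tcp_rot: [-3.141, -0.003, 0.209]
contact_force: [-0.7, 1.0, 7.1]
opening: 0.662
```

```bash
cat > chk.py <<'E'
from h import *
z=np.load('w5.npz')
n=__import__('sys').argv[1]
p,d,c,M=grab('wrist');q,e,c2,M2=grab('scene');b,_,_,_=grab('side')
save(np.hstack([cv2.resize(p[:260],None,fx=.9,fy=.9),cv2.resize(q[160:290,230:380],(270,234)),]),n+'.png')
save(np.hstack([p[:300,100:500],cv2.resize(q[170:270,240:373],(400,300))]),n+'.png')
s=r.sense();print(s['clock'],s['contact_force'].round(1),s['wrist_torque'].round(2),s['tcp_rot'].round(3),s['eef_pos'].round(1),s['opening'])
E
python3 chk.py t1
```

```text
11.4 [-0.1  1.2  6.1] [-0.04  0.16  0.32] [ 3.141e+00 -3.000e-03  2.070e-01] [587.2  68.1  67.3] 0.661959008712276
```

View pics/t1.png

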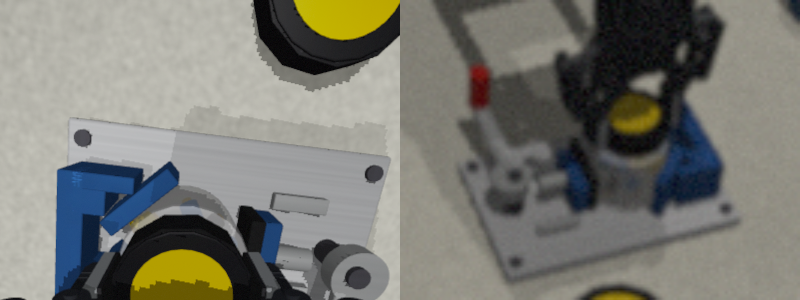

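The left crop shows the jar cap held between the pads at (180,265), on the flats. The right crop shows the lever locked at (480,85) and the jar standing. I'll keep turning.

Request:
move_arm(increments=[{"tx": 0, "ty": 0, "tz": -0.02, "rx": 0, "ry": 0, "rz": -5, "gripper": -1}, {"tx": 0, "ty": 0, "tz": -0.02, "rx": 0, "ry": 0, "rz": -5, "gripper": -1}, {"tx": 0, "ty": 0, "tz": -0.02, "rx": 0, "ry": 0, "rz": -5, "gripper": -1}, {"tx": 0, "ty": 0, "tz": -0.02, "rx": 0, "ry": 0, "rz": -5, "gripper": -1}, {"tx": 0, "ty": 0, "tz": -0.02, "rx": 0, "ry": 0, "rz": -5, "gripper": -1}, {"tx": 0, "ty": 0, "tz": -0.02, "rx": 0, "ry": 0, "rz": -5, "gripper": -1}])

```text
clock: 12.0
eef_pos: [587.3, 68.2, 68.4]
tcp_rot: [3.14, -0.003, 0.733]
contact_force: [0.9, 1.6, 4.0]
opening: 0.662
```

Request:
move_arm(increments=[{"tx": 0, "ty": 0, "tz": -0.02, "rx": 0, "ry": 0, "rz": -5, "gripper": -1}, {"tx": 0, "ty": 0, "tz": -0.02, "rx": 0, "ry": 0, "rz": -5, "gripper": -1}, {"tx": 0, "ty": 0, "tz": -0.02, "rx": 0, "ry": 0, "rz": -5, "gripper": -1}, {"tx": 0, "ty": 0, "tz": -0.02, "rx": 0, "ry": 0, "rz": -5, "gripper": -1}, {"tx": 0, "ty": 0, "tz": -0.02, "rx": 0, "ry": 0, "rz": -5, "gripper": -1}, {"tx": 0, "ty": 0, "tz": -0.02, "rx": 0, "ry": 0, "rz": -4, "gripper": -1}, {"tx": 0, "ty": 0, "tz": 0, "rx": 0, "ry": 0, "rz": 0, "gripper": -1}])

```text
clock: 12.7
eef_pos: [586.4, 67.9, 68.7]
tcp_rot: [3.141, -0.0, 1.237]
contact_force: [-0.5, -0.1, -0.5]
opening: 0.665
```

Request:
move_arm(increments=[{"tx": 0, "ty": 0, "tz": -0.2, "rx": 0, "ry": 0, "rz": 0, "gripper": -1}, {"tx": 0, "ty": 0, "tz": -0.2, "rx": 0, "ry": 0, "rz": 0, "gripper": -1}, {"tx": 0, "ty": 0, "tz": 0, "rx": 0, "ry": 0, "rz": 0, "gripper": -1}])

```text
clock: 13.0
eef_pos: [586.4, 67.8, 72.6]
tcp_rot: [3.141, -0.0, 1.235]
contact_force: [0.3, 0.3, -1.2]
opening: 0.662
```

Only -1.2 N, about the cap's weight, so the threads have let go. I'll lift to a 14 mm gap (TCP about 100.5).

Request:
move_arm(increments=[{"tx": 0, "ty": 0, "tz": -0.4, "rx": 0, "ry": 0, "rz": 0, "gripper": -1}, {"tx": 0, "ty": 0, "tz": -0.6, "rx": 0, "ry": 0, "rz": 0, "gripper": -1}, {"tx": 0, "ty": 0, "tz": -0.6, "rx": 0, "ry": 0, "rz": 0, "gripper": -1}, {"tx": 0, "ty": 0, "tz": -0.6, "rx": 0, "ry": 0, "rz": 0, "gripper": -1}, {"tx": 0, "ty": 0, "tz": -0.4, "rx": 0, "ry": 0, "rz": 0, "gripper": -1}, {"tx": 0, "ty": 0, "tz": -0.2, "rx": 0, "ry": 0, "rz": 0, "gripper": -1}, {"tx": 0, "ty": 0, "tz": 0, "rx": 0, "ry": 0, "rz": 0, "gripper": -1}, {"tx": 0, "ty": 0, "tz": 0, "rx": 0, "ry": 0, "rz": 0, "gripper": -1}])

```text
clock: 13.8
eef_pos: [586.0, 67.7, 100.0]
tcp_rot: [-3.141, 0.0, 1.236]
contact_force: [-0.5, 0.3, -0.1]
opening: 0.661
```

```bash
python3 - <<'E'
from h import *
p,d,c,M=grab('wrist');q,e,c2,M2=grab('scene');b,e3,c3,M3=grab('side')
save(np.hstack([cv2.resize(q[170:270,240:373],(400,300)),cv2.resize(b[140:240,240:373],(400,300))]),'t2.png'); save(p,'w6.png')
P=cloud(c,M,d)
hsv=cv2.cvtColor(p,cv2.COLOR_RGB2HSV).astype(int)
m=(hsv[...,0]>18)&(hsv[...,0]<35)&(hsv[...,1]>120)&(P[...,2]>100)
Q=P[m];print('cap top',len(Q),np.median(Q,0).round(1)); 
if len(Q)>50: k=np.linalg.lstsq(np.c_[Q[:,:2],np.ones(len(Q))],Q[:,2],rcond=None)[0];print('tilt',k[:2])
s=r.sense();print(s['clock'],s['contact_force'].round(1),s['tcp_rot'].round(3),s['eef_pos'].round(1),s['opening'])
for cam_ in ('scene','side'):
    cc,MM=(c2,M2) if cam_=='scene' else (c3,M3)
    for n,z in (('cap',104),('jar_mouth',90),('lever_knob',84),('lever_pivot',50),('jar',12)):
        for o in r.place_of(n,cam_)[:2]: print(cam_,n,round(o['confidence'],2),np.round(o['location']),atz(cc,MM,*o['location'],z).round(1))
E
```

```text
cap top 7712 [585.8  67.8 126.3]
tilt [0.1293026  0.37527094]
13.95 [ 0.   0.1 -0.1] [-3.141  0.     1.236] [585.9  67.7  99.8] 0.6570778892600083
scene cap 0.76 [285. 310.] [809.1 -14.7 104. ]
scene cap 0.57 [205. 316.] [590.8  63.8 104. ]
scene jar_mouth 0.63 [206. 314.] [578.6  62.4  90. ]
scene lever_knob 0.71 [193. 265.] [502.2 -38.5  84. ]
scene lever_pivot 0.57 [226. 278.] [586.  -24.3  50. ]
scene jar 0.64 [228. 314.] [579.3  69.1  12. ]
side cap 0.83 [219. 352.] [ 681.5 -138.4  104. ]
side cap 0.72 [181. 296.] [593.2  64.4 104. ]
side jar_mouth 0.79 [183. 291.] [581.9  80.   90. ]
side lever_knob 0.77 [209. 270.] [506.5 -35.5  84. ]
side lever_pivot 0.98 [217. 304.] [594.2 -33.4  50. ]
side jar 0.93 [208. 293.] [588.5  74.2  12. ]
```

View pics/t2.png

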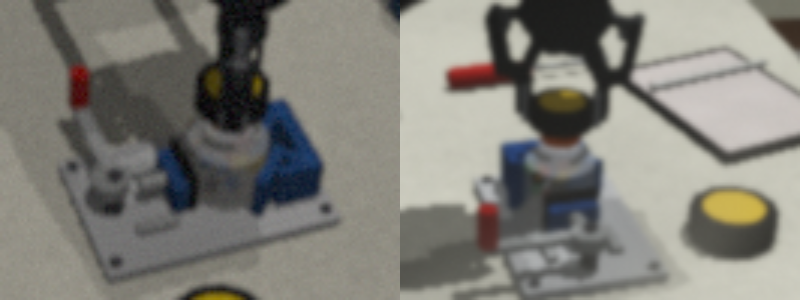

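In the side crop the cap at (565,105) is held level above the jar. The orange mouth shows below it at (557,142), and the lever is locked at (488,225). The tilt fit was contaminated by edge pixels, so I'll redo it robustly and hand in if it's fine.

```bash
python3 - <<'E'
from h import *
p,d,c,M=grab('wrist');P=cloud(c,M,d)
m=(np.hypot(P[...,0]-585.8,P[...,1]-67.8)<17)&(P[...,2]>118)&(P[...,2]<133)
Q=P[m];k=np.linalg.lstsq(np.c_[Q[:,:2],np.ones(len(Q))],Q[:,2],rcond=None)[0];print(len(Q),'tilt',k[:2],np.median(Q[:,2]))
if np.hypot(*k[:2])<.06: print(r.sign_off())
E
```

```text
4881 tilt [-0.00231569  0.00211522] 126.37330610274536
the job is handed in; nothing more can be done
None
```

The bench clamp is locked on the jar, the cap is unscrewed, and the gripper is holding it level just above the open mouth. I handed the job in at about 14 s.

- **Lever:** I gripped the red knob and swung it clockwise to its stop. There the push rose to 25 N with no further travel, and the last pictures show it still locked.
- **Cap:** I gripped the jar's cap on its flats and turned it about 75° anticlockwise, past the 50–67° where the threads let go. The force then fell to about 1 N, so it was free.
- **Final position:** The cap top is 33.5 mm higher than when tight, which leaves a gap of about 13.5 mm over the mouth. Tilt is about 0.2°, and the cap is over the jar's axis to within about 1 mm.
- **Other things on the bench:** I did not touch the loose larger cap, the multimeter, the mug or the screwdriver. The jar still stands in the clamp.

**Checks that failed or disagreed:**
- The first two move calls were refused because their rows were incomplete.
- A vertical force of about 20–26 N showed on the wrist while gripping the knob. I never found the cause, and it was gone after release.
- The first tilt fit was spoiled by stray pixels, so I redid it.
- The far cameras put the jar up to about 12 mm off the wrist camera's position. I relied on the wrist camera.

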